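# Pin a phone bonding jig shut and keep it pressed

## Robot

A 7-joint arm with a two-finger parallel gripper is mounted at the origin on the work surface. World frame = base frame: x ahead of the robot, y to its left, z up, the work surface at z = 0. Lengths are in m, angles in rad, forces in N, time in s.
With the tool pointing down it reaches from about 0.425 to 0.8 m from the base axis. Payload 8.3 kg.
Tool frame: the origin (TCP) lies at the very end of the fingers, on their centre line; the grasp point (between the pads) lies 19 mm behind it; z points along the fingers, y is the line along which they close (so a half turn about z gives the same grasp; the last joint's range is limited). The gripper opens to 85 mm and grips with 20 to 120 N. Pads are 22 mm wide; open, the fingers measure 114 mm over their backs; the gripper's body (76 mm by 85 mm) begins 54 mm behind the grasp point. The pads swing forward as they close: fully open they stand 13 mm farther back than shut.
Start: joints at [1.201, 0.383, 0.016, 1.37, -0.006, 1.388, -0.046], TCP at [0.189, -0.596, 0.194] pointing down, gripper open.
Joint ranges: [-2.95, 2.95], [-0.25, 2.06], [-1.52, 1.56], [0.18, 2.33], [-1.44, 4.58], [0.02, 2.06], [-3.01, 3.01]. Speed limits (rad/s): [2.39, 2.39, 3.01, 3.01, 3.14, 3.14, 3.14].

## Interface

Orientations are given as a rotation vector (axis times angle).
In Python, from rig import readout, cams, workorder gives the robot as it stands.
- The arm moves only by the tool arm_command, never from a script. Its arguments are lists of equal length, an entry for each row: "rotation": the turn, a rotation vector about the tool's x, y, z in units of 180 degrees (1.0 is 180 degrees), a list of three; "slide": the shift along the tool's x, y, z in units of 0.2 m (1.0 is 0.2 m), a list of three; "grip": the finger opening in mm, from 0 to 85.4. A call has 1 to 20 rows; each row shifts and turns the commanded pose from where the row before left it, along the tool's axes as they then stand; what a row does not reach is not made up. A row lasts 1/10 s, in which the tool goes at most 50 mm and 8.59 degrees, less where a joint would pass 70% of its speed; a pose out of reach is approached as far as the arm can. A call with a number of a shift or a turn outside -1 to 1 is refused whole. A call with a gripper value outside its range is refused whole. The fingers move at their own pace and stop on an object; "newtons" is the grip in N (left out, the last holds). Time passes only in rows, so rows that do not move let the fingers close. It gives the time, the measured TCP pose, the force, the opening and the grip force at its end, in the units of the state.
- readout.sense(): the state, without advancing time (a new reading comes with each control period).
- cams.snapshot(name): name is "scene" or "top"; returns a dict with "image" (420x560x3 uint8, blue, green, red), "fx", "fy", "cx", "cy" (pixels), "k1" (the pictures are not rectified: a ray, as slopes to the right and down, at radius r is drawn at 1 + k1 r^2 times it, then the intrinsics apply), "T" (4x4, takes a point from camera to world coordinates). Camera axes: x right, y down, z forward; pixel columns grow to the right and rows downward; lengths in m; the calibration is good to about 2 mm. A picture is of the moment at which its call begins. There is no depth.
- workorder.job_done(): hands the job in; it is judged then, once.
The state is a dict: "clock": time; "q": joint angles; "joint_velocities": joint speeds; "joint_torque": joint torques, N m; "tool_pos": TCP position; "eef_rot": TCP orientation; "force": force on the tool from outside, world axes, zero at the start; "torque": the same for the moment, N m; "finger_gap": opening from 0.0 (shut) to 1.0 (fully open); "grip_force": force on a finger pad.
Only numpy, scipy, OpenCV 4.12 (cv2) and the standard library are available. Lean on these libraries where they do the work, as an engineer would, in place of code of your own. Each camera call takes 0.05 s, during which the arm holds its last target. There are 200 camera calls.

## Task

Someone left a yellow pry bar lying across the open phone jig: first pick it up and lay it flat in the blue tray and let go of it, then swing the jig's blue lid down over the phone. Take the orange-knobbed pin from its stand, push it all the way down through the lid's hole into the hole of the base so that its flange presses the sprung lid fully shut, and finish like that, still pushing down on the pin: do not let go, or the lid springs up. Do not shove or knock over the other things on the bench.

Things in the scene. Friction and masses are not known exactly. Their poses are not given: they have to be found in the camera images.
- jig: Aluminium jig base screwed to the bench, 180 (its x) x 130 (its y) x 30 mm high; origin under it on the bench, z up; it spans y -70 to +60 mm. A pocket 142 x 70 mm, 10 mm deep, centred at y +5 mm, holds the phone. The hinge runs along its x axis at its +y edge; the pin's hole is near its -y edge.
- jig_hole (a point): Centre of the mouth of the base's pin hole, on the base's top face (30 mm above the bench, at jig x 0, y -50 mm). The hole is upright, 13 mm in diameter, open right down to the bench (30 mm deep).
- lid (a joint): Lid angle, rad: 0 = fully shut, grows as it opens; starts at 1.6 to 1.9 (upright is 1.57). Stiff hinge (0.2 N m friction): it stays where left; a few newtons push it down. Two sprung studs under it meet the phone at 0.1 rad: let go, the lid floats at about 0.09 rad, where the pin already passes both holes; about 9 N down at its hole shuts it fully.
- lid_hinge (a point): Middle of the hinge line: jig x 0, y +60 mm, 30 mm above the bench. The frame is fixed to the lid: its -y axis points from the hinge to the lid's free edge, its +z axis out of the lid's outer face (up when shut).
- lid_edge (a point): Middle of the lid's free edge, half-way through its 10 mm thickness, 140 mm from the hinge. The lid is a blue plate 170 mm (along the hinge) x 138 mm x 10 mm; its underside lies on the hinge line and it overhangs the base by 10 mm at the free edge when shut. It has two windows, 50 mm x 60 mm, either side of a 46 mm wide solid middle strip.
- lid_hole (a point): Centre of the lid's pin hole on its outer face, 110 mm from the hinge on the lid's middle line; 18 mm in diameter. Straight over jig_hole when the lid is shut.
- phone: Black phone 140 x 68 x 8 mm lying in the jig's pocket with 1 mm play, its top 2 mm below the jig's top face; leave it there. Origin under its centre.
- pry_bar: Pry bar lying across the jig's top face, under the lid's swing. Yellow handle 76 long (its x) x 14 wide (its y) x 12 mm high; a steel blade 5 mm thick goes on 37 mm further in its +x direction. Origin: centre of the handle's underside, close to the centre of mass; z up. 40 g.
- tray: Open blue tray fixed to the bench, outside 200 (its x) x 120 (its y) x 25 mm high, walls and floor 4 mm. Origin under its centre on the bench. Tray and pin stand may be on either side of the jig.
- pin_stand: Grey block fixed to the bench, 60 x 60 x 45 mm high, with an upright 16 mm hole in its middle in which the pin stands. Origin under its centre.
- pin: Locking pin, 73 mm long in all, 60 g, standing upright in the pin stand with its flange on the block. From below: steel shank 10 mm diameter, 38 mm long, with a bevelled tip; steel flange 26 mm diameter, 5 mm thick; orange round knob 20 mm diameter, 30 mm high with a flat top. Origin: at the tip of the shank, z up along the pin.
- pin_tip (a point): The tip of the pin's shank (same point as its origin). Pushed fully home in the shut jig it is 2 mm above the bench.
- bottle_a: Small blue bottle, 36 mm diameter, 85 mm high, loose; leave alone. Origin under its centre.
- bottle_b: A second bottle like it; leave alone.
- tape_roll: Orange tape roll lying flat, 70 mm diameter, 20 mm high, loose; leave alone.
- handset: White phone 140 x 68 x 8 mm lying loose on the bench beyond the jig; leave alone.
- screw_case: Closed red case 130 x 90 x 28 mm, loose; leave alone.
- brush: Brush, 160 mm long, loose; leave alone.
There are look-alikes about, which are no part of the job. Several things have the shape of the pry_bar; the one meant has the colours described above.

How it is judged:
By the outcome, as a careful person would: the job done as asked, in the order asked, and still so for the second after the job is handed in, while the arm keeps its last pose, push and grip.
It also fails if it takes over 72 s, if anything falls off the work surface, if the arm or the gripper's body presses on something with over 40 N, if the wrist force passes 120 N, or if a joint passes its speed limit or range.

## Working session

There is one attempt and no reset: what is moved stays moved. The work goes in short steps, Python scripts to look and compute and a tool call to move; the robot and the scene stay as the last step left them, time stands still between calls to the robot, and variables do not carry over. Pictures are saved under pics/ and viewed, at most 10 in all, crops included, and the job is handed in when it is done.

Besides the shell and the picture viewer there is one more tool, called by a JSON object that holds its "api" and its "payload". arm_command: Moves the arm, as the interface text tells. Its arguments: {"type":"object","properties":{"rotation":{"type":"array"},"slide":{"type":"array"},"grip":{"type":"array"},"newtons":{"type":"number"}},"required":["rotation","slide","grip"]}

```bash
mkdir -p pics; ls; cat > h.py <<'E'
import numpy as np, cv2
from rig import readout, cams, workorder
from scipy.spatial.transform import Rotation as R
def snap(n):
    s=cams.snapshot(n); s['n']=n; return s
def K(s): return np.array([[s['fx'],0,s['cx']],[0,s['fy'],s['cy']],[0,0,1.]]),np.array([s['k1'],0,0,0,0.])
def ray(s,uv):
    k,d=K(s); p=cv2.undistortPoints(np.array(uv,float).reshape(-1,1,2),k,d).reshape(-1,2)
    T=np.array(s['T']); v=np.c_[p,np.ones(len(p))]@T[:3,:3].T
    return T[:3,3],v
def onplane(s,uv,z):
    o,v=ray(s,uv); return o+v*((z-o[2])/v[:,2])[:,None]
def proj(s,P):
    k,d=K(s); T=np.linalg.inv(np.array(s['T']))
    return cv2.projectPoints(np.array(P,float).reshape(-1,1,3),cv2.Rodrigues(T[:3,:3])[0],T[:3,3],k,d)[0].reshape(-1,2)
def tri(s1,a,s2,b):
    o1,v1=ray(s1,a);o2,v2=ray(s2,b);A=np.c_[v1[0],-v2[0]];t=np.linalg.lstsq(A,o2-o1,rcond=None)[0]
    p,q=o1+t[0]*v1[0],o2+t[1]*v2[0];return (p+q)/2,np.linalg.norm(p-q)
E
python3 - <<'E'
from h import *
np.set_printoptions(precision=4,suppress=True)
for n in("scene","top"):
    s=snap(n);cv2.imwrite(f"pics/{n}0.png",s['image']);np.save(f"pics/{n}0.npy",s,allow_pickle=True)
    print(n,s['fx'],s['cx'],s['cy'],s['k1'],s['T'])
print(readout.sense())
E
```

```text
pics
scene 481.260188534002 274.1161040981566 208.93465657055043 -0.02560400303237882 [[-0.6675  0.5419 -0.5107  1.1735]
 [ 0.7446  0.4917 -0.4514  0.4923]
 [ 0.0065 -0.6816 -0.7317  0.8758]
 [ 0.      0.      0.      1.    ]]
top 519.8999407479228 279.1328955730605 211.70840243775754 -0.09859330748605169 [[-0.0208 -0.99    0.1396  0.4171]
 [-0.9995  0.017  -0.0281 -0.0092]
 [ 0.0254 -0.1401 -0.9898  1.2663]
 [ 0.      0.      0.      1.    ]]
{'clock': 0.1, 'q': array([ 1.2011,  0.3842,  0.0164,  1.3711, -0.0063,  1.3882, -0.0465]), 'joint_velocities': array([-0.0007, -0.0012,  0.0007, -0.002 , -0.001 ,  0.0029, -0.0004]), 'joint_torque': array([  0.0031, -62.9127,   0.8475, -37.2758,   0.0167,   0.0104,
         0.0001]), 'tool_pos': array([ 0.1886, -0.5953,  0.1931]), 'eef_rot': array([-3.1029, -0.4799,  0.0005]), 'force': array([0.3045, 0.4555, 0.6529]), 'torque': array([ 0.0124, -0.0313,  0.0422]), 'grip_force': 0.0, 'finger_gap': 0.9996837209866857}
```

View pics/scene0.png

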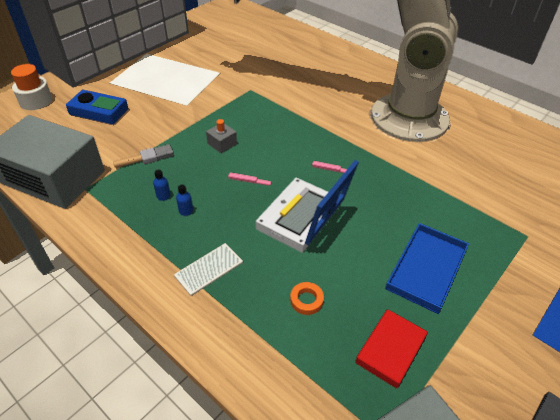

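View pics/top0.png

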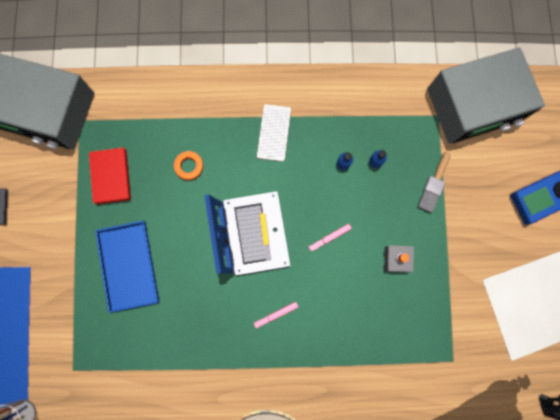

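Pry-bar candidates: the yellow bar on the jig at scene (290,203) and top (264,230), and pink bars on the mat at scene (250,179) and (329,167), top (330,237) and (276,315). Only the yellow one on the jig fits the description. The tray is at top (128,267), with a plain blue sheet at (14,340). The pin is at top (403,259), in the grey stand. I'll confirm in one enlarged crop.

```bash
python3 - <<'E'
from h import *
a=cv2.imread("pics/scene0.png")[165:255,240:370];b=cv2.imread("pics/top0.png")[180:285,195:300]
a=cv2.resize(a,(433,300),interpolation=cv2.INTER_CUBIC);b=cv2.resize(b,(300,300),interpolation=cv2.INTER_CUBIC)
cv2.imwrite("pics/crop1.png",np.hstack([a,b]))
S=np.load("pics/scene0.npy",allow_pickle=True).item();T=np.load("pics/top0.npy",allow_pickle=True).item()
np.set_printoptions(precision=4,suppress=True)
def comp(s,lo,hi,roi,nm,z):
    h=cv2.cvtColor(s['image'],cv2.COLOR_BGR2HSV);m=cv2.inRange(h,np.array(lo),np.array(hi));k=np.zeros_like(m);x0,y0,x1,y1=roi;k[y0:y1,x0:x1]=m[y0:y1,x0:x1]
    c=max(cv2.findContours(k,0,2)[0],key=cv2.contourArea);r=cv2.minAreaRect(c);b=cv2.boxPoints(r)
    print(nm,cv2.contourArea(c),r);print(onplane(s,b,z).round(4).tolist()); return c
comp(T,(20,120,120),(35,255,255),(195,180,300,285),"yellow top",.042)
comp(S,(20,120,120),(35,255,255),(240,165,370,255),"yellow sc",.042)
comp(T,(100,120,40),(130,255,255),(85,210,170,320),"tray",.025)
comp(T,(5,150,120),(18,255,255),(380,235,425,280),"knob top",.08)
comp(S,(5,150,120),(18,255,255),(200,110,245,155),"knob sc",.08)
comp(T,(0,0,60),(180,70,200),(380,240,425,280),"stand",.045)
comp(T,(0,0,150),(180,60,255),(195,180,300,285),"jig",.03)
E
```

```text
yellow top 110.5 ((263.76202392578125, 228.965087890625), (30.39765167236328, 4.691812038421631), 82.40535736083984)
[[0.5846, 0.003, 0.042], [0.5859, -0.008, 0.042], [0.514, -0.0163, 0.042], [0.5127, -0.0053, 0.042]]
yellow sc 128.5 ((290.7500305175781, 204.75003051757812), (4.949747085571289, 26.870054244995117), 45.0)
[[0.5916, -0.0051, 0.042], [0.5132, -0.0124, 0.042], [0.5166, 0.0016, 0.042], [0.5944, 0.0083, 0.042]]
tray 4225.5 ((126.12548828125, 266.21441650390625), (85.30181884765625, 52.13406753540039), 80.03620147705078)
[[0.5585, 0.405, 0.025], [0.5783, 0.2803, 0.025], [0.3779, 0.2432, 0.025], [0.3581, 0.3654, 0.025]]
knob top 41.0 ((403.0, 257.5), (7.0, 8.0), 90.0)
[[0.4811, -0.3173, 0.08], [0.4807, -0.3361, 0.08], [0.4646, -0.3352, 0.08], [0.465, -0.3165, 0.08]]
knob sc 47.5 ((220.0, 124.5), (11.0, 6.0), 90.0)
[[0.4727, -0.3389, 0.08], [0.4616, -0.3268, 0.08], [0.4954, -0.2917, 0.08], [0.5062, -0.3035, 0.08]]
stand 693.5 ((399.5, 258.5), (27.0, 29.0), 90.0)
[[0.5052, -0.2936, 0.045], [0.5036, -0.3638, 0.045], [0.4396, -0.3604, 0.045], [0.4414, -0.2907, 0.045]]
jig 4180.0 ((256.2567443847656, 232.54055786132812), (76.77433013916016, 56.553253173828125), 80.53767395019531)
[[0.6239, 0.0925, 0.03], [0.6444, -0.0422, 0.03], [0.4616, -0.0684, 0.03], [0.4422, 0.0639, 0.03]]
```

View pics/crop1.png

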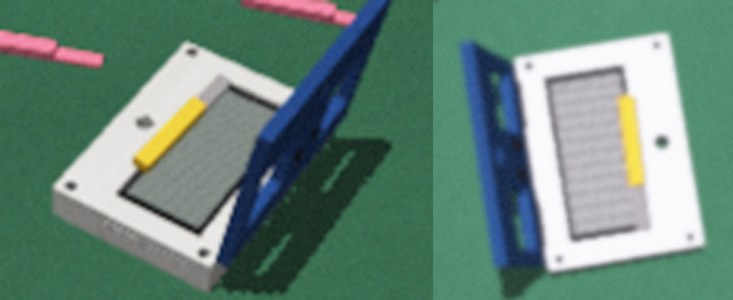

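The crop shows the yellow handle lying across the jig, with its steel blade pointing towards the robot (world -x). The pin hole is beside it at crop (662,141), which is top px (275,229). This is the right bar, so next I refine the hole, knob and lid positions.

```bash
cat >> h.py <<'E'
np.set_printoptions(precision=4,suppress=True)
def blob(s,roi,f):
    x0,y0,x1,y1=roi;w=np.clip(f(s['image'][y0:y1,x0:x1].astype(float)),0,None);v,u=np.mgrid[y0:y1,x0:x1];return [(w*u).sum()/w.sum(),(w*v).sum()/w.sum()]
def plan(xyz,yaw,frm=None):
    "slide/rotation totals from the measured pose to TCP xyz, tool down, tool-x at yaw deg"
    r=readout.sense();p=r['tool_pos'];R0=R.from_rotvec(r['eef_rot'])
    y=np.radians(yaw);R1=R.from_matrix(np.array([[np.cos(y),np.sin(y),0],[np.sin(y),-np.cos(y),0],[0,0,-1]]))
    print("t",r['clock'],"pos",p,"rot units",(R0.inv()*R1).as_rotvec()/np.pi,"slide after turn",R1.inv().apply(np.array(xyz)-p)/.2,"slide now",R0.inv().apply(np.array(xyz)-p)/.2)
E
python3 - <<'E'
from h import *
S=np.load("pics/scene0.npy",allow_pickle=True).item();T=np.load("pics/top0.npy",allow_pickle=True).item()
dark=lambda i:150-i.mean(2)
a=blob(T,(271,225,280,234),dark);b=blob(S,(279,198,289,206),dark)
print("hole",a,b,onplane(T,[a],.03),onplane(S,[b],.03))
hs=lambda s:cv2.cvtColor(s['image'],cv2.COLOR_BGR2HSV)
def mask(s,lo,hi,roi):
    m=cv2.inRange(hs(s),np.array(lo),np.array(hi));k=np.zeros_like(m);x0,y0,x1,y1=roi;k[y0:y1,x0:x1]=m[y0:y1,x0:x1];v,u=np.nonzero(k);return u,v
u,v=mask(T,(3,120,90),(18,255,255),(380,235,425,280));print("knob T",u.min(),u.max(),v.min(),v.max(),u.mean(),v.mean())
u2,v2=mask(S,(3,120,90),(18,255,255),(200,110,245,155));print("knob S",u2.min(),u2.max(),v2.min(),v2.max())
print("knob mid",tri(T,[[u.mean(),v.mean()]],S,[[u2.mean(),v2.mean()]]))
# lid contour corners
for s,roi in((T,(195,180,250,290)),(S,(290,150,370,260))):
    u,v=mask(s,(100,90,20),(130,255,255),roi);c=cv2.convexHull(np.c_[u,v].astype(np.int32));print(s['n'],"lid",cv2.approxPolyDP(c,2,True).reshape(-1,2).tolist())
plan([.5515,-.005,.20],6)
E
```

```text
hole [np.float64(274.64403066812713), np.float64(229.1171960569551)] [np.float64(282.68152173913046), np.float64(201.3576086956522)] [[ 0.5496 -0.0326  0.03  ]] [[ 0.5503 -0.0309  0.03  ]]
knob T 399 408 254 261 403.53731343283584 257.7014925373134
knob S 200 223 110 131
knob mid (array([ 0.4785, -0.3345,  0.0828]), np.float64(0.019443091745768297))
top lid [[232, 272], [216, 271], [205, 195], [222, 204]]
scene lid [[356, 160], [358, 162], [339, 205], [309, 243], [305, 243], [318, 204]]
t 0.1 pos [ 0.1886 -0.5953  0.1931] rot units [-0.0006  0.0001  0.0644] slide after turn [ 2.1129 -2.7457 -0.0347] slide now [ 2.6212 -2.2656 -0.0307]
```

{"api": "arm_command", "payload": {"rotation": [[0, 0, 0.0322], [0, 0, 0.0322], [0, 0, 0], [0, 0, 0], [0, 0, 0], [0, 0, 0], [0, 0, 0], [0, 0, 0], [0, 0, 0], [0, 0, 0], [0, 0, 0], [0, 0, 0], [0, 0, 0], [0, 0, 0], [0, 0, 0], [0, 0, 0], [0, 0, 0], [0, 0, 0], [0, 0, 0], [0, 0, 0]], "slide": [[0, 0, -0.02], [0, 0, -0.015], [0.1174, -0.1525, 0], [0.1174, -0.1525, 0], [0.1174, -0.1525, 0], [0.1174, -0.1525, 0], [0.1174, -0.1525, 0], [0.1174, -0.1525, 0], [0.1174, -0.1525, 0], [0.1174, -0.1525, 0], [0.1174, -0.1525, 0], [0.1174, -0.1525, 0], [0.1174, -0.1525, 0], [0.1174, -0.1525, 0], [0.1174, -0.1525, 0], [0.1174, -0.1525, 0], [0.1174, -0.1525, 0], [0.1174, -0.1525, 0], [0.1174, -0.1525, 0], [0.1174, -0.1525, 0]], "grip": [40, 40, 40, 40, 40, 40, 40, 40, 40, 40, 40, 40, 40, 40, 40, 40, 40, 40, 40, 40], "newtons": 40}}

```text
clock: 2.1
tool_pos: [0.5522, -0.0044, 0.2007]
eef_rot: [-3.137, -0.164, 0.001]
force: [1.2, -0.3, 0.6]
finger_gap: 0.465
grip_force: 0.0
```

```bash
python3 - <<'E'
from h import *
plan([.5515,-.005,.032],6); r=readout.sense(); print(r['eef_rot'],r['finger_gap'],r['force'])
E
```

```text
t 2.1 pos [ 0.5522 -0.0044  0.2007] rot units [-0.      0.0002 -0.0002] slide after turn [-0.0039  0.0025  0.8435] slide now [-0.0035  0.0026  0.8435]
[-3.1373 -0.1636  0.0008] 0.46483565637996266 [ 1.1854 -0.3164  0.6081]
```

{"api": "arm_command", "payload": {"rotation": [[0, 0, 0], [0, 0, 0], [0, 0, 0], [0, 0, 0], [0, 0, 0], [0, 0, 0], [0, 0, 0], [0, 0, 0], [0, 0, 0], [0, 0, 0], [0, 0, 0], [0, 0, 0], [0, 0, 0], [0, 0, 0], [0, 0, 0], [0, 0, 0]], "slide": [[-0.003, 0.002, 0.12], [0, 0, 0.12], [0, 0, 0.12], [0, 0, 0.12], [0, 0, 0.12], [0, 0, 0.12], [0, 0, 0.06], [0, 0, 0.04], [0, 0, 0.02], [0, 0, 0], [0, 0, 0], [0, 0, 0], [0, 0, 0], [0, 0, 0], [0, 0, 0], [0, 0, 0]], "grip": [40, 40, 40, 40, 40, 40, 40, 40, 40, 40, 5, 5, 5, 5, 5, 5]}}

```text
clock: 3.7
tool_pos: [0.5513, -0.0061, 0.0331]
eef_rot: [-3.137, -0.164, -0.0]
force: [-0.7, -0.2, -0.1]
finger_gap: 0.06
grip_force: 0.0
```

The fingers closed on nothing, so I look.

```bash
python3 - <<'E'
from h import *
a=snap("scene");b=snap("top");np.save("pics/scene1.npy",a,allow_pickle=True);np.save("pics/top1.npy",b,allow_pickle=True)
x=cv2.resize(a['image'][140:260,230:370],(420,360),interpolation=cv2.INTER_CUBIC);y=cv2.resize(b['image'][180:285,195:300],(360,360),interpolation=cv2.INTER_CUBIC)
cv2.imwrite("pics/crop2.png",np.hstack([x,y]))
r=readout.sense();print(r['finger_gap'],r['grip_force'],r['tool_pos'])
E
```

```text
0.05829674006141529 0.0 [ 0.5513 -0.0061  0.033 ]
```

View pics/crop2.png

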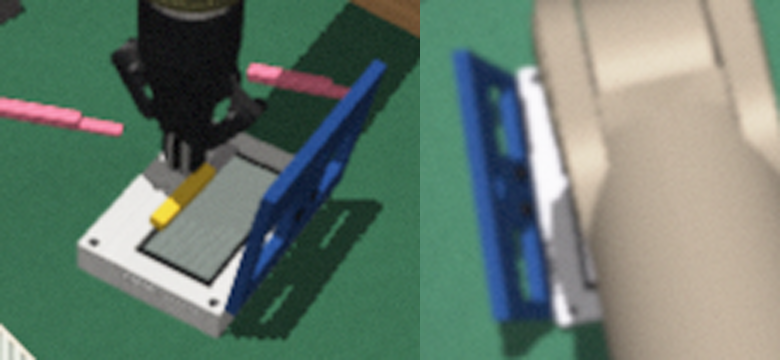

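```bash
python3 - <<'E'
from h import *
S0=np.load("pics/scene0.npy",allow_pickle=True).item();S=np.load("pics/scene1.npy",allow_pickle=True).item()
for s in(S0,S):
    h=cv2.cvtColor(s['image'],cv2.COLOR_BGR2HSV);m=cv2.inRange(h,np.array((20,120,90)),np.array((35,255,255)))[165:255,240:370];v,u=np.nonzero(m);print(len(u),u.min()+240,u.max()+240,v.min()+165,v.max()+165,u.mean()+240,v.mean()+165)
    print("tcp px",proj(s,[[.5513,-.0061,.033],[.5513,-.0061,.042],[.551,-.032,.03]]))
g=S['image'][180:206,275:312].mean(2).astype(int)
for i,row in enumerate(g): print(180+i,' '.join(f"{x:3d}" for x in row))
E
```

```text
153 280 301 194 216 290.562091503268 204.921568627451
tcp px [[290.1826 205.6913]
 [290.2989 203.1121]
 [282.156  201.2788]]
160 280 301 194 216 290.53125 204.75625
tcp px [[290.1826 205.6913]
 [290.2989 203.1121]
 [282.156  201.2788]]
180  86  87  85  84  75  77  79  55  25  17  21  21  21  21  21  20  18  19  19  19  17  12  13  16  13  47  83  87  55  24  26  27  23  20  19  21  26
181  86  89  88  86  86  86  86  74  36  17  22  18  16  20  18  19  15  15  20  19  19  18  19  18  24  27  47  37  28  17  20  24  20  22  23  20  24
182  85  86  83  84  81  84  84  75  40  19  20  17  21  13  16  20  15  12  13  22  15  17  17  12  20  22  19  17  21  21  26  19  20  22  22  19  18
183  86  85  84  85  87  82  86  76  61  32  18  18  18  13  12  17  16  21  20  14  22  20  13  19  16  19  15  16  20  19  24  19  20  22  17  24  39
184  83  85  81  82  84  84  89  85  75  45  24  45  48  27  15  15  17  17  15  21  13  19  13  18  17  19  19  21  18  21  19  15  23  35  67  85  84
185  82  85  83  81  83  85  83  83  79  47  40  69  67  30  21  12  19  21  15  16  16  17  18  11  15 
[... 2387 characters left out ...]
 110 103  95  90  92  91  92  93  79  90 113 131 139 136 135 135 138 137 136 134 138 139 136
202 231 232 232 230 231 211 130 109 112 111 103 107 116 114 103  94  92  94  92  94  91  82  86 108 133 137 137 137 138 138 136 134 137 135 139 135 138
203 232 232 230 231 232 228 199 174 173 139 115 115 110 101  93  93  93  93  94  91  87  82 104 125 138 136 137 135 135 133 135 137 137 136 138 137 138
204 231 233 231 232 231 232 230 226 225 190 118 113 103  93  91  91  92  92  92  85  83 107 127 139 138 137 135 136 136 137 136 135 135 137 132 138 136
205 231 232 232 232 231 230 233 235 233 223 179 125 104  91  89  87  93  92  87  80 103 129 136 140 137 133 136 137 139 137 137 136 135 136 136 139 135
```

```bash
python3 - <<'E'
from h import *
S=np.load("pics/scene1.npy",allow_pickle=True).item();T0=np.load("pics/top0.npy",allow_pickle=True).item();S0=np.load("pics/scene0.npy",allow_pickle=True).item()
c=cv2.resize(S['image'][150:220,260:330],(560,560),interpolation=cv2.INTER_CUBIC)
for z in(.033,.06,.1): 
    p=proj(S,[[.5513,-.0061,z]])[0]; cv2.circle(c,tuple(int(x) for x in (p-[260,150])*8+4),4,(0,0,255),-1)
cv2.imwrite("pics/crop3.png",c)
for z in (.033,.045,.06): print(z,onplane(S,[[287,196],[291.5,197.5]],z))
print(proj(T0,[[.1886,-.5953,.1931]]),proj(S0,[[.1886,-.5953,.1931]]))
E
```

```text
0.033 [[ 0.5317 -0.0332  0.033 ]
 [ 0.5282 -0.0217  0.033 ]]
0.045 [[ 0.5408 -0.0257  0.045 ]
 [ 0.5374 -0.0143  0.045 ]]
0.06 [[ 0.5522 -0.0163  0.06  ]
 [ 0.5488 -0.0052  0.06  ]]
[[547.5155 386.3662]] [[223.796   15.4265]]
```

View pics/crop3.png

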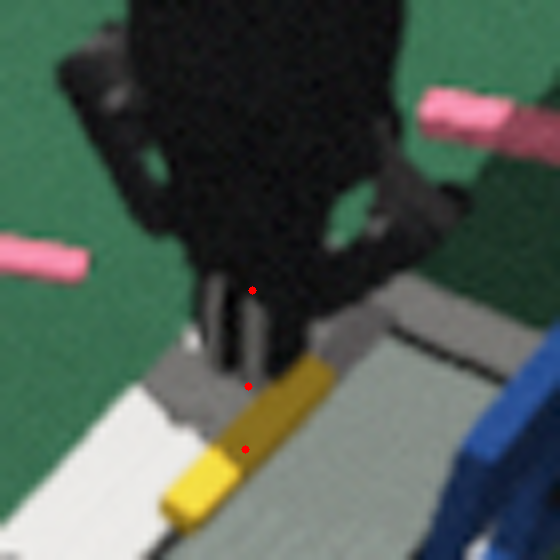

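{"api": "arm_command", "payload": {"rotation": [[0, 0, 0], [0, 0, 0], [0, 0, 0], [0, 0, 0]], "slide": [[0, 0, -0.05], [0, 0, 0], [0, 0, 0], [0, 0, 0]], "grip": [40, 40, 40, 40]}}

```text
clock: 4.2
tool_pos: [0.5513, -0.0062, 0.0431]
eef_rot: [-3.137, -0.164, -0.0]
force: [-0.1, 0.8, -0.8]
finger_gap: 0.466
grip_force: 0.0
```

{"api": "arm_command", "payload": {"rotation": [[0, 0, 0], [0, 0, 0], [0, 0, 0], [0, 0, 0]], "slide": [[0, 0, 0.05], [0, 0, 0.01], [0, 0, 0.01], [0, 0, 0]], "grip": [40, 40, 40, 40]}}

```text
clock: 4.6
tool_pos: [0.5509, -0.0061, 0.0284]
eef_rot: [-3.137, -0.164, 0.002]
force: [-0.6, -0.0, -0.3]
finger_gap: 0.468
grip_force: 0.0
```

{"api": "arm_command", "payload": {"rotation": [[0, 0, 0], [0, 0, 0], [0, 0, 0], [0, 0, 0]], "slide": [[0, 0, 0.02], [0, 0, 0.02], [0, 0, 0], [0, 0, 0]], "grip": [40, 40, 40, 40]}}

```text
clock: 5.0
tool_pos: [0.5512, -0.0061, 0.0209]
eef_rot: [-3.137, -0.164, 0.0]
force: [0.2, -0.5, 0.4]
finger_gap: 0.468
grip_force: 0.0
```

```bash
python3 - <<'E'
from h import *
a=snap("scene");np.save("pics/scene2.npy",a,allow_pickle=True)
c=cv2.resize(a['image'][150:220,260:330],(560,560),interpolation=cv2.INTER_CUBIC);cv2.imwrite("pics/crop4.png",c)
print(readout.sense()['force'],readout.sense()['tool_pos'])
E
```

```text
[-0.087   0.6852 -0.2571] [ 0.5513 -0.0061  0.0211]
```

View pics/crop4.png

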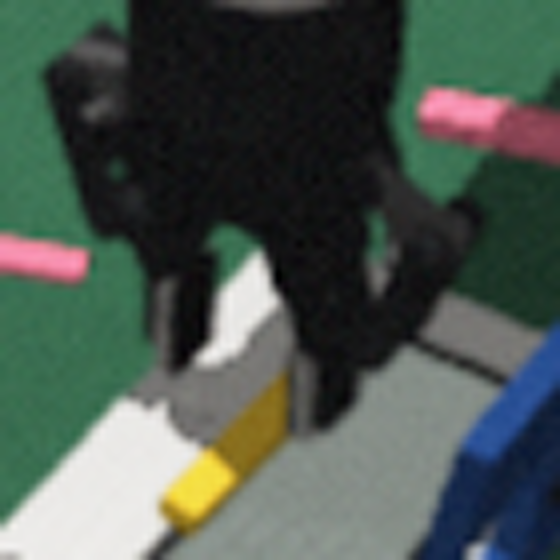

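The fingers now straddle the yellow bar, with tips at crop (185,370) and (315,430), about 3 cm higher than the reported TCP. There is no contact force, so I continue down in small guarded steps.

{"api": "arm_command", "payload": {"rotation": [[0, 0, 0], [0, 0, 0], [0, 0, 0]], "slide": [[0, 0, 0.02], [0, 0, 0.02], [0, 0, 0]], "grip": [40, 40, 40]}}

```text
clock: 5.35
tool_pos: [0.5507, -0.0062, 0.0123]
eef_rot: [-3.137, -0.164, 0.002]
force: [-0.7, -0.5, -0.2]
finger_gap: 0.47
grip_force: 0.0
```

{"api": "arm_command", "payload": {"rotation": [[0, 0, 0], [0, 0, 0], [0, 0, 0]], "slide": [[0, 0, 0.02], [0, 0, 0.005], [0, 0, 0]], "grip": [40, 40, 40]}}

```text
clock: 5.65
tool_pos: [0.5511, -0.0061, 0.0078]
eef_rot: [-3.137, -0.164, 0.001]
force: [0.6, 0.3, 0.4]
finger_gap: 0.468
grip_force: 0.0
```

```bash
python3 - <<'E'
from h import *
r=readout.sense();print(r['force'],r['tool_pos'],r['torque'])
T0=np.load("pics/top0.npy",allow_pickle=True).item()
m=(T0['image'].max(2)<60).astype(np.uint8);m[:370]=0;m[:,:500]=0
v,u=np.nonzero(m);print("dark",len(u))
for r_ in range(385,420,3):
    print(r_,''.join('#' if x else '.' for x in m[r_,500:]))
for d in(0,.03):
  print(proj(T0,[[.2016,-.636,.206+d],[.1756,-.554,.206+d]]))
E
```

```text
[0.5869 0.2519 0.3639] [ 0.5511 -0.0061  0.0078] [0.0304 0.0054 0.0194]
dark 315
385 ............................................................
388 ............................................................
391 ............................................................
394 ............................................................
397 .........................................###...............#
400 ........................................####################
403 .........................................############.......
406 ..........................................##################
409 ...........................................#################
412 ............................................################
415 ..............................................##############
418 ........................................................####
[[568.4001 379.9   ]
 [532.4701 395.1128]]
[[576.5283 382.3412]
 [539.7947 398.0471]]
```

The top image confirms it: the reported TCP lies about 30 mm below the real fingertips. I'll find the exact offset by touch.

{"api": "arm_command", "payload": {"rotation": [[0, 0, 0], [0, 0, 0], [0, 0, 0]], "slide": [[0, 0, 0.01], [0, 0, 0.01], [0, 0, 0]], "grip": [40, 40, 40]}}

```text
clock: 5.95
tool_pos: [0.5511, -0.0061, 0.0037]
eef_rot: [-3.137, -0.164, 0.001]
force: [-0.1, 0.4, -0.4]
finger_gap: 0.469
grip_force: 0.0
```

{"api": "arm_command", "payload": {"rotation": [[0, 0, 0], [0, 0, 0], [0, 0, 0]], "slide": [[0, 0, 0.01], [0, 0, 0], [0, 0, 0]], "grip": [40, 40, 40]}}

```text
clock: 6.25
tool_pos: [0.5513, -0.0062, 0.002]
eef_rot: [-3.137, -0.164, 0.0]
force: [-0.5, -0.5, 0.5]
finger_gap: 0.472
grip_force: 0.0
```

{"api": "arm_command", "payload": {"rotation": [[0, 0, 0], [0, 0, 0], [0, 0, 0]], "slide": [[0, 0, 0.01], [0, 0, 0], [0, 0, 0]], "grip": [40, 40, 40]}}

```text
clock: 6.55
tool_pos: [0.5512, -0.0061, -0.0]
eef_rot: [-3.137, -0.164, 0.0]
force: [-0.8, 0.5, 0.0]
finger_gap: 0.467
grip_force: 0.0
```

{"api": "arm_command", "payload": {"rotation": [[0, 0, 0], [0, 0, 0], [0, 0, 0], [0, 0, 0], [0, 0, 0]], "slide": [[0, 0, 0], [0, 0, 0], [0, 0, 0], [0, 0, 0], [0, 0, 0]], "grip": [5, 5, 5, 5, 5]}}

```text
clock: 7.05
tool_pos: [0.5514, -0.0061, 0.0002]
eef_rot: [-3.137, -0.164, -0.0]
force: [-0.7, 0.3, 1.7]
finger_gap: 0.142
grip_force: 38.8
```

{"api": "arm_command", "payload": {"rotation": [[0, 0, 0], [0, 0, 0], [0, 0, 0], [0, 0, 0], [0, 0, 0], [0, 0, 0], [0, 0, 0], [0, 0, 0], [0, 0, 0], [0, 0, -0.027], [0, 0, 0]], "slide": [[0, 0, -0.04], [0, 0, -0.1], [0, 0, -0.12], [0, 0, -0.12], [0, 0, -0.12], [0, 0, -0.12], [0, 0, -0.12], [0, 0, -0.12], [0, 0, -0.1], [0, 0, -0.04], [0, 0, 0]], "grip": [5, 5, 5, 5, 5, 5, 5, 5, 5, 5, 5]}}

```text
clock: 8.15
tool_pos: [0.5521, -0.006, 0.202]
eef_rot: [3.127, 0.299, 0.005]
force: [-0.5, 0.1, -0.2]
finger_gap: 0.142
grip_force: 38.7
```

```bash
python3 - <<'E'
from h import *
plan([.486,.327,.2],10.8);r=readout.sense();print(r['finger_gap'],r['grip_force'],r['force'])
s=snap("scene");h=cv2.cvtColor(s['image'],cv2.COLOR_BGR2HSV);m=cv2.inRange(h,np.array((20,120,60)),np.array((35,255,255)))[80:260,200:400];v,u=np.nonzero(m);print(len(u),u.mean()+200,v.mean()+80, proj(s,[[.5513,-.006,r['tool_pos'][2]+.036]]))
E
```

```text
t 8.15 pos [ 0.5521 -0.006   0.202 ] rot units [ 0.0002 -0.001   0.0008] slide after turn [-0.0126 -1.6973  0.0098] slide now [-0.0085 -1.6974  0.0087]
0.14207383997721798 38.6818662006408 [-0.4542  0.1047 -0.2448]
122 288.516393442623 143.3688524590164 [[293.2326 138.6678]]
```

{"api": "arm_command", "payload": {"rotation": [[0, 0, 0], [0, 0, 0], [0, 0, 0], [0, 0, 0], [0, 0, 0], [0, 0, 0], [0, 0, 0], [0, 0, 0], [0, 0, 0], [0, 0, 0], [0, 0, 0], [0, 0, 0], [0, 0, 0]], "slide": [[0, -0.1, 0], [0, -0.145, 0], [0, -0.145, 0], [0, -0.145, 0], [0, -0.145, 0], [0, -0.145, 0], [0, -0.145, 0], [0, -0.145, 0], [0, -0.145, 0], [0, -0.145, 0], [0, -0.145, 0], [-0.01, -0.147, 0], [0, 0, 0]], "grip": [5, 5, 5, 5, 5, 5, 5, 5, 5, 5, 5, 5, 5]}}

```text
clock: 9.5
tool_pos: [0.482, 0.3314, 0.199]
eef_rot: [-3.125, -0.304, 0.004]
force: [-0.7, 0.1, -0.0]
finger_gap: 0.141
grip_force: 38.7
```

{"api": "arm_command", "payload": {"rotation": [[0, 0, 0], [0, 0, 0], [0, 0, 0], [0, 0, 0], [0, 0, 0], [0, 0, 0], [0, 0, 0], [0, 0, 0], [0, 0, 0], [0, 0, 0], [0, 0, 0], [0, 0, 0]], "slide": [[0, 0, 0.1], [0, 0, 0.12], [0, 0, 0.12], [0, 0, 0.12], [0, 0, 0.12], [0, 0, 0.12], [0, 0, 0.12], [0, 0, 0.12], [0, 0, 0.08], [0, 0, 0.04], [0, 0, 0.02], [0, 0, 0]], "grip": [5, 5, 5, 5, 5, 5, 5, 5, 5, 5, 5, 5]}}

```text
clock: 10.7
tool_pos: [0.4856, 0.3269, -0.0158]
eef_rot: [-3.127, -0.296, -0.0]
force: [0.0, 1.2, 0.8]
finger_gap: 0.145
grip_force: 38.7
```

{"api": "arm_command", "payload": {"rotation": [[0, 0, 0], [0, 0, 0], [0, 0, 0]], "slide": [[0, 0, 0.02], [0, 0, 0.015], [0, 0, 0]], "grip": [5, 5, 5]}}

```text
clock: 11.0
tool_pos: [0.4855, 0.3268, -0.0229]
eef_rot: [3.128, 0.297, 0.0]
force: [-0.1, -0.1, -0.0]
finger_gap: 0.139
grip_force: 38.7
```

{"api": "arm_command", "payload": {"rotation": [[0, 0, 0], [0, 0, 0]], "slide": [[0, 0, 0.01], [0, 0, 0]], "grip": [5, 5]}}

```text
clock: 11.2
tool_pos: [0.4858, 0.327, -0.0242]
eef_rot: [-3.127, -0.297, -0.001]
force: [-1.7, -1.4, 5.3]
finger_gap: 0.14
grip_force: 39.5
```

{"api": "arm_command", "payload": {"rotation": [[0, 0, 0], [0, 0, 0], [0, 0, 0], [0, 0, 0], [0, 0, 0], [0, 0, 0], [0, 0, 0], [0, 0, 0], [0, 0, 0], [0, 0, 0], [0, 0, 0.012], [0, 0, 0]], "slide": [[0, 0, 0], [0, 0, 0], [0, 0, 0], [0, 0, -0.03], [0, 0, -0.08], [0, 0, -0.11], [0, 0, -0.12], [0, 0, -0.12], [0, 0, -0.12], [0, 0, -0.12], [0, 0, -0.05], [0, 0, 0]], "grip": [30, 30, 30, 30, 30, 30, 30, 5, 0, 0, 0, 0]}}

```text
clock: 12.4
tool_pos: [0.4865, 0.328, 0.1284]
eef_rot: [-3.13, -0.237, -0.007]
force: [0.3, 0.0, 0.6]
finger_gap: 0.001
grip_force: 0.0
```

```bash
python3 - <<'E'
from h import *
plan([.5185,.176,.125],8.6)
a=snap("scene");b=snap("top")
cv2.imwrite("pics/after.png",np.hstack([cv2.resize(a['image'][130:330,230:480],(450,360)),cv2.resize(b['image'][180:330,80:300],(340,232)) if 0 else cv2.resize(b['image'][180:320,80:220],(340,360))]))
T0=np.load("pics/top0.npy",allow_pickle=True).item();S0=np.load("pics/scene0.npy",allow_pickle=True).item()
J=np.radians(8.6);X=np.array([np.cos(J),np.sin(J),0]);U=np.array([-np.sin(J),np.cos(J),0]);H=np.array([.5335,.0769,.03])
print(onplane(T0,[[216,271],[205,195]],.17))
for al in(1.6,1.7,1.8,1.9):
  E=H+.14*(-np.cos(al)*U+[0,0,np.sin(al)]); print(al,proj(T0,[E-.085*X,E+.085*X]).round(1).tolist(),proj(S0,[E-.085*X,E+.085*X]).round(1).tolist())
al=np.r_[np.linspace(1.75,.2,16),.13,.09]
C=np.c_[-.128*np.cos(al)+.01*np.sin(al)+.0145,.128*np.sin(al)+.01*np.cos(al)]
C[:,1]-=.001; print(np.c_[al,C]); print(np.c_[-np.diff(C[:,0]),-np.diff(C[:,1])]/.2)
E
```

```text
t 12.4 pos [0.4865 0.328  0.1284] rot units [-0.0006 -0.0014  0.0004] slide after turn [0.0447 0.7753 0.0172] slide now [0.0438 0.7754 0.0159]
[[0.4485 0.0947 0.17  ]
 [0.6105 0.1174 0.17  ]]
1.6 [[228.6, 270.6], [216.1, 191.8]] [[347.0, 155.4], [308.5, 200.8]]
1.7 [[222.1, 271.7], [209.7, 193.0]] [[352.5, 158.0], [314.4, 203.9]]
1.8 [[215.7, 272.9], [203.5, 194.3]] [[357.9, 161.1], [320.2, 207.5]]
1.9 [[209.6, 274.0], [197.5, 195.6]] [[363.1, 164.7], [325.9, 211.5]]
[[ 1.75    0.0472  0.1232]
 [ 1.6467  0.0342  0.1259]
 [ 1.5433  0.021   0.1272]
 [ 1.44    0.0077  0.1272]
 [ 1.3367 -0.0055  0.1258]
 [ 1.2333 -0.0184  0.1231]
 [ 1.13   -0.0311  0.119 ]
 [ 1.0267 -0.0432  0.1137]
 [ 0.9233 -0.0547  0.1071]
 [ 0.82   -0.0655  0.0994]
 [ 0.7167 -0.0754  0.0906]
 [ 0.6133 -0.0844  0.0809]
 [ 0.51   -0.0923  0.0702]
 [ 0.4067 -0.0991  0.0588]
 [ 0.3033 -0.1047  0.0468]
 [ 0.2    -0.109   0.0342]
 [ 0.13   -0.1111  0.0255]
 [ 0.09   -0.1121  0.0205]]
[[ 0.0649 -0.0135]
 [ 0.066  -0.0068]
 [ 0.0663  0.0001]
 [ 0.0659  0.0069]
 [ 0.0649  0.0137]
 [ 0.0631  0.0203]
 [ 0.0607  0.0267]
 [ 0.0576  0.0328]
 [ 0.0539  0.0386]
 [ 0.0497  0.0439]
 [ 0.0449  0.0488]
 [ 0.0396  0.0532]
 [ 0.0339  0.057 ]
 [ 0.0278  0.0602]
 [ 0.0215  0.0627]
 [ 0.0108  0.0436]
 [ 0.0048  0.0252]]
```

View pics/after.png

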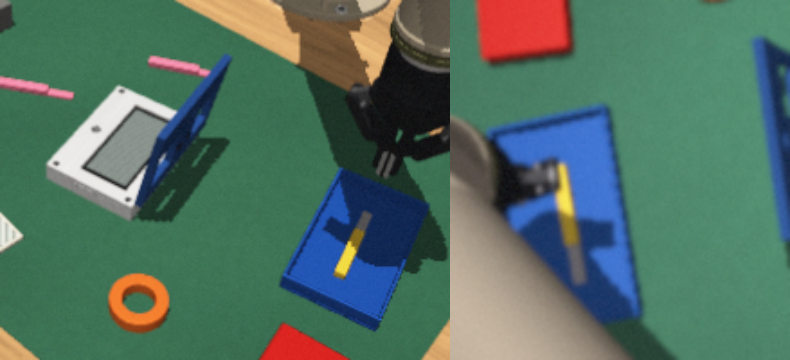

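The bar lies flat in the tray, released, at crop (355,250) in the scene half and (568,225) in the top half. The jig is clear and the lid angle is about 1.77. Next I move behind the lid and swing it down.

{"api": "arm_command", "payload": {"rotation": [[0, 0, 0], [0, 0, 0], [0, 0, 0], [0, 0, 0], [0, 0, 0], [0, 0, 0], [0, 0, 0], [0, 0, 0], [0, 0, 0], [0, 0, 0], [0, 0, 0], [0, 0, 0]], "slide": [[0.005, 0.097, 0.003], [0.006, 0.097, 0.003], [0.006, 0.097, 0.003], [0.006, 0.097, 0.003], [0.006, 0.097, 0.003], [0.006, 0.097, 0.003], [0.005, 0.097, 0.002], [0.005, 0.097, 0], [0, 0.07, 0], [0, 0.07, 0], [0, 0.06, 0], [0, 0.06, 0]], "grip": [0, 0, 0, 0, 0, 0, 0, 0, 0, 0, 0, 0]}}

```text
clock: 13.7
tool_pos: [0.5256, 0.1228, 0.1209]
eef_rot: [-3.132, -0.239, 0.0]
force: [0.4, -0.0, 0.8]
finger_gap: -0.004
grip_force: 0.0
```

{"api": "arm_command", "payload": {"rotation": [[0, 0, 0], [0, 0, 0], [0, 0, 0], [0, 0, 0], [0, 0, 0], [0, 0, 0], [0, 0, 0], [0, 0, 0], [0, 0, 0], [0, 0, 0], [0, 0, 0], [0, 0, 0], [0, 0, 0]], "slide": [[0, 0.065, -0.013], [0, 0.066, -0.007], [0, 0.066, 0], [0, 0.066, 0.007], [0, 0.065, 0.014], [0, 0.063, 0.02], [0, 0.061, 0.027], [0, 0.058, 0.033], [0, 0.054, 0.039], [0, 0.05, 0.044], [0, 0.045, 0.049], [0, 0.04, 0.053], [0, 0, 0]], "grip": [0, 0, 0, 0, 0, 0, 0, 0, 0, 0, 0, 0, 0]}}

```text
clock: 15.0
tool_pos: [0.5455, -0.0166, 0.0656]
eef_rot: [-3.133, -0.235, 0.005]
force: [-1.0, -0.2, -0.9]
finger_gap: 0.002
grip_force: 0.0
```

```bash
python3 - <<'E'
from h import *
J=np.radians(8.6);X=np.array([np.cos(J),np.sin(J),0]);U=np.array([-np.sin(J),np.cos(J),0]);H=np.array([.5335,.0769,.03])
d=readout.sense();p=d['tool_pos']-H;print("x'",p@X,"y'",p@U,"z'",p[2]+.0295,d['force'])
plan(list((H-.0923*U+[0,0,.0702-.0295])),8.6)
a=snap("scene");np.save("pics/scene3.npy",a,allow_pickle=True);cv2.imwrite("pics/lid.png",cv2.resize(a['image'][110:270,210:400],(760,600)[:2]))
E
```

```text
x' -0.002133057915965878 y' -0.09419461946681582 z' 0.06507277975631857 [-0.9777 -0.2096 -0.8979]
t 15.0 pos [ 0.5455 -0.0166  0.0656] rot units [-0.0001  0.0011 -0.0001] slide after turn [ 0.0107 -0.0095 -0.0256] slide now [ 0.0106 -0.0095 -0.0257]
```

View pics/lid.png

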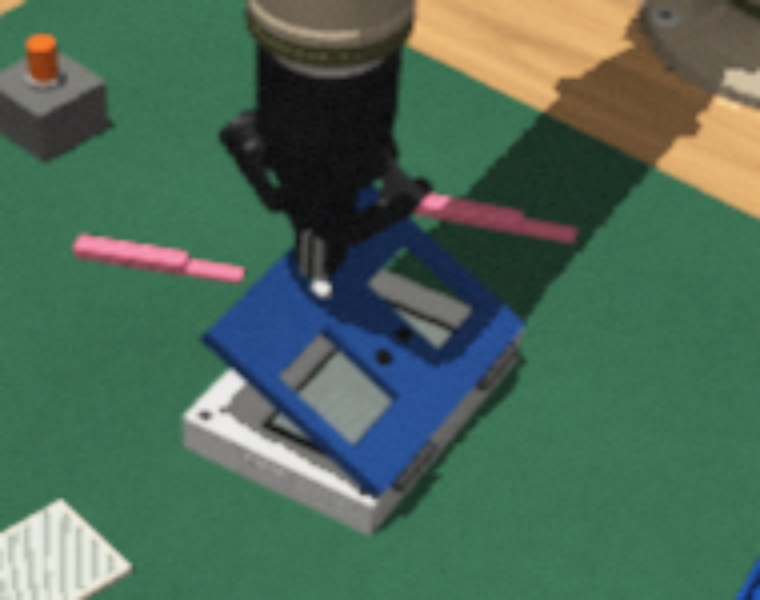

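The lid is halfway down, with the fingertips on its middle strip beside the hole at about (320,288). I carry on along the arc.

{"api": "arm_command", "payload": {"rotation": [[0, 0, 0], [0, 0, 0], [0, 0, 0], [0, 0, 0], [0, 0, 0], [0, 0, 0]], "slide": [[0.005, 0.028, 0.05], [0.005, 0.024, 0.055], [0, 0.02, 0.055], [0, 0.013, 0.045], [0, 0.005, 0.02], [0, 0, 0]], "grip": [0, 0, 0, 0, 0, 0]}}

```text
clock: 15.65
tool_pos: [0.5508, -0.0324, 0.0218]
eef_rot: [-3.132, -0.238, 0.003]
force: [-0.6, 0.7, 0.3]
finger_gap: -0.003
grip_force: 0.0
```

{"api": "arm_command", "payload": {"rotation": [[0, 0, 0], [0, 0, 0], [0, 0, 0]], "slide": [[0, 0, 0.02], [0, 0, 0.01], [0, 0, 0]], "grip": [0, 0, 0]}}

```text
clock: 15.95
tool_pos: [0.5514, -0.0321, 0.0168]
eef_rot: [-3.132, -0.238, -0.0]
force: [0.9, -0.6, -0.6]
finger_gap: 0.003
grip_force: 0.0
```

{"api": "arm_command", "payload": {"rotation": [[0, 0, 0], [0, 0, 0], [0, 0, 0]], "slide": [[0, 0, 0.01], [0, 0, 0.01], [0, 0, 0]], "grip": [0, 0, 0]}}

```text
clock: 16.25
tool_pos: [0.5517, -0.0323, 0.0129]
eef_rot: [3.133, 0.238, 0.001]
force: [0.5, -1.5, 0.8]
finger_gap: 0.004
grip_force: 0.3
```

```bash
python3 - <<'E'
from h import *
J=np.radians(8.6);X=np.array([np.cos(J),np.sin(J),0]);U=np.array([-np.sin(J),np.cos(J),0]);H=np.array([.5335,.0769,.03])
a=snap("scene");np.save("pics/scene4.npy",a,allow_pickle=True);im=a['image'][150:260,240:350].copy()
k=6;im=cv2.resize(im,None,fx=5.4,fy=5.4,interpolation=cv2.INTER_CUBIC)
for al,c in((0.,(0,0,255)),(.1,(0,255,255))):
    for x in(-.085,.085):
        P=H+x*X+.14*(-np.cos(al)*U)+[0,0,.14*np.sin(al)]+.01*np.array([0,0,1]);q=(proj(a,[P])[0]-[240,150]+.5)*5.4;cv2.circle(im,tuple(int(v) for v in q),3,c,-1)
cv2.imwrite("pics/lid2.png",im);print(readout.sense()['force'])
E
```

```text
[ 0.966  -0.1875  1.0591]
```

View pics/lid2.png

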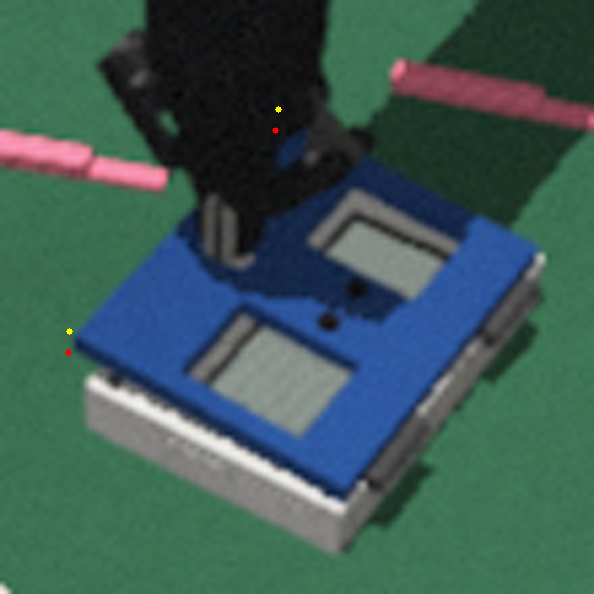

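The lid is down near its floating angle. I lift away and measure the lid and knob numerically.

{"api": "arm_command", "payload": {"rotation": [[0, 0, 0], [0, 0, 0], [0, 0, 0], [0, 0, 0], [0, 0, 0], [0, 0, 0], [0, 0, 0], [0, 0, 0], [0, 0, 0], [0, 0, 0], [0, 0, 0], [0, 0, 0], [0, 0, 0]], "slide": [[0, 0, -0.02], [0, 0, -0.06], [0, 0, -0.1], [0, 0, -0.12], [0, 0, -0.12], [0, 0, -0.12], [0, 0, -0.12], [0, 0.1, 0], [0, 0.15, 0], [0, 0.15, 0], [0, 0.15, 0], [0, 0.15, 0], [0, 0, 0]], "grip": [0, 0, 0, 0, 0, 0, 40, 40, 40, 40, 40, 40, 40]}}

```text
clock: 17.6
tool_pos: [0.5721, -0.1767, 0.1454]
eef_rot: [3.131, 0.227, -0.0]
force: [-0.1, -1.1, -0.2]
finger_gap: 0.464
grip_force: 0.0
```

```bash
python3 - <<'E'
from h import *
a=snap("scene");b=snap("top");np.save("pics/scene5.npy",a,allow_pickle=True);np.save("pics/top5.npy",b,allow_pickle=True)
J=np.radians(8.6);X=np.array([np.cos(J),np.sin(J),0]);U=np.array([-np.sin(J),np.cos(J),0]);H=np.array([.5335,.0769,.03])
def hull(s,roi,lo,hi):
    m=cv2.inRange(cv2.cvtColor(s['image'],cv2.COLOR_BGR2HSV),np.array(lo),np.array(hi));x0,y0,x1,y1=roi;k=np.zeros_like(m);k[y0:y1,x0:x1]=m[y0:y1,x0:x1]
    c=max(cv2.findContours(k,0,2)[0],key=cv2.contourArea);return c
for s,roi in((a,(245,150,350,250)),(b,(200,180,300,290))):
    c=cv2.convexHull(hull(s,roi,(100,90,20),(130,255,255)));print(s['n'],cv2.approxPolyDP(c,1.5,True).reshape(-1,2).tolist())
    for al in(0,.05,.1):
        L=[H+x*X+r*(-np.cos(al)*U+[0,0,np.sin(al)])+.01*(np.sin(al)*U+[0,0,np.cos(al)]) for x in(-.085,.085) for r in(.002,.14)];print(al,proj(s,L).round(1).tolist())
# knob
for s,roi in((a,(208,112,234,142)),(b,(385,240,422,275))):
    c=hull(s,roi,(3,120,90),(18,255,255));print(s['n'],"knob",cv2.boundingRect(c),cv2.minAreaRect(c))
    for P in([.473,-.327],[.4705,-.329],[.4755,-.325]): 
        t=np.linspace(0,6.28,24);Q=np.vstack([np.c_[P[0]+.01*np.cos(t),P[1]+.01*np.sin(t),0*t+z] for z in(.05,.08)]);q=proj(s,Q);print(P,q.min(0),q.max(0))
E
```

```text
scene [[291, 171], [339, 196], [303, 242], [254, 214], [254, 211]]
0 [[338.5, 195.0], [290.6, 173.6], [302.7, 240.0], [252.3, 214.8]]
0.05 [[338.7, 195.1], [290.9, 171.7], [302.9, 240.1], [252.4, 212.9]]
0.1 [[338.9, 195.1], [291.3, 169.9], [303.1, 240.1], [252.7, 211.0]]
top [[280, 192], [292, 262], [235, 271], [224, 203]]
0 [[235.1, 271.7], [293.0, 261.8], [223.8, 201.1], [280.7, 191.7]]
0.05 [[234.9, 271.8], [292.9, 261.7], [223.6, 201.1], [280.5, 191.2]]
0.1 [[234.7, 271.8], [292.6, 261.6], [223.3, 201.2], [280.2, 190.7]]
scene knob (217, 121, 7, 11) ((218.4000244140625, 126.70001220703125), (10.800000190734863, 4.599999904632568), 53.13010025024414)
[0.473, -0.327] [216.2568 118.6265] [224.3493 131.8896]
[0.4705, -0.329] [216.4194 117.9247] [224.4957 131.17  ]
[0.4755, -0.325] [216.0936 119.3306] [224.2023 132.6117]Traceback (most recent call last):
  File "<stdin>", line 13, in <module>
  File "<stdin>", line 6, in hull
ValueError: max() iterable argument is empty
```

```bash
python3 - <<'E'
from h import *
S=np.load("pics/scene0.npy",allow_pickle=True).item();T=np.load("pics/top0.npy",allow_pickle=True).item()
# orange-ness weighted centroids vs centroid of projected knob silhouette
org=lambda i:np.where(i[...,2]-1.5*i[...,0]>40,i[...,2]-1.2*i[...,0],0)
ct=blob(T,(392,246,416,270),org);cs=blob(S,(210,114,232,138),org);print(ct,cs)
t=np.linspace(0,6.28,40)
def sil(s,P):
    Q=np.vstack([np.c_[P[0]+.01*np.cos(t),P[1]+.01*np.sin(t),0*t+z] for z in(.05,.08)]);M=cv2.moments(cv2.convexHull(proj(s,Q).astype(np.float32)));return np.array([M['m10'],M['m01']])/M['m00']
P=np.array([.473,-.327])
for s,c in((T,ct),(S,cs)):
    e=np.array(c)-sil(s,P);Jm=np.c_[sil(s,P+[.005,0])-sil(s,P),sil(s,P+[0,.005])-sil(s,P)]/.005;print(s['n'],sil(s,P),P+np.linalg.solve(Jm,e))
plan([.473,-.327,.12],8.6)
E
```

```text
[np.float64(403.7785342320612), np.float64(257.57618521607793)] [np.float64(219.96277758483313), np.float64(123.9809597744591)]
top [401.7299 257.7651] [ 0.4733 -0.3319]
scene [220.3353 125.2379] [ 0.4698 -0.3318]
t 17.7 pos [ 0.5726 -0.1713  0.1455] rot units [-0.0001 -0.0002 -0.    ] slide after turn [-0.6087  0.6953  0.1273] slide now [-0.6087  0.6954  0.1268]
```

{"api": "arm_command", "payload": {"rotation": [[0, 0, 0], [0, 0, 0], [0, 0, 0], [0, 0, 0], [0, 0, 0], [0, 0, 0], [0, 0, 0], [0, 0, 0], [0, 0, 0], [0, 0, 0]], "slide": [[-0.05, 0.06, 0], [-0.08, 0.095, 0], [-0.08, 0.095, 0], [-0.08, 0.095, 0], [-0.08, 0.095, 0], [-0.08, 0.095, 0], [-0.08, 0.095, 0], [-0.06, 0.06, 0], [-0.03, 0.02, 0], [0, 0, 0]], "grip": [60, 60, 60, 60, 60, 60, 60, 60, 60, 60], "newtons": 20}}

```text
clock: 18.7
tool_pos: [0.4706, -0.3303, 0.1451]
eef_rot: [3.132, 0.236, -0.0]
force: [0.4, 0.6, -0.2]
finger_gap: 0.702
grip_force: 0.0
```

```bash
python3 - <<'E'
from h import *
plan([.4715,-.332,.0245],8.6);r=readout.sense();print(r['q'],r['finger_gap'])
E
```

```text
t 18.7 pos [ 0.4706 -0.3303  0.1451] rot units [0.0001 0.     0.0001] slide after turn [0.0031 0.0092 0.6032] slide now [0.0031 0.009  0.6032]
[ 0.8333  0.3262 -0.3481  1.5735  0.1153  1.262  -0.9532] 0.7020406423777916
```

{"api": "arm_command", "payload": {"rotation": [[0, 0, 0], [0, 0, 0], [0, 0, 0], [0, 0, 0], [0, 0, 0], [0, 0, 0], [0, 0, 0], [0, 0, 0], [0, 0, 0], [0, 0, 0], [0, 0, 0], [0, 0, 0], [0, 0, 0], [0, 0, 0]], "slide": [[0.003, 0.009, 0.08], [0, 0, 0.12], [0, 0, 0.12], [0, 0, 0.12], [0, 0, 0.08], [0, 0, 0.05], [0, 0, 0.02], [0, 0, 0.012], [0, 0, 0], [0, 0, 0], [0, 0, 0], [0, 0, 0], [0, 0, 0], [0, 0, 0]], "grip": [60, 60, 60, 60, 60, 60, 60, 60, 60, 10, 10, 10, 10, 10], "newtons": 20}}

```text
clock: 20.1
tool_pos: [0.4726, -0.3317, 0.025]
eef_rot: [3.132, 0.238, 0.001]
force: [-0.4, 0.8, 5.2]
finger_gap: 0.225
grip_force: 19.7
```

```bash
python3 - <<'E'
from h import *
r=readout.sense();print(r['tool_pos'],r['finger_gap']*85.4,r['grip_force'],r['force'])
E
```

```text
[ 0.4726 -0.3317  0.025 ] 19.243035997471477 19.651735424995422 [-0.3988  0.7651  5.1865]
```

{"api": "arm_command", "payload": {"rotation": [[0, 0, 0], [0, 0, 0], [0, 0, 0], [0, 0, 0.0455], [0, 0, 0.0455], [0, 0, 0.0455], [0, 0, 0.0455], [0, 0, 0.0455], [0, 0, 0.0455], [0, 0, 0.0455], [0, 0, 0.0455], [0, 0, 0.0455], [0, 0, 0.0455], [0, 0, 0.0455], [0, 0, 0], [0, 0, 0]], "slide": [[0, 0, -0.005], [0, 0, 0], [0, 0, 0], [0, 0, 0], [0, 0, 0], [0, 0, 0], [0, 0, 0], [0, 0, 0], [0, 0, 0], [0, 0, 0], [0, 0, 0], [0, 0, 0], [0, 0, 0], [0, 0, 0], [0, 0, 0], [0, 0, 0]], "grip": [45, 45, 45, 45, 45, 45, 45, 45, 45, 45, 45, 45, 45, 45, 45, 45]}}

```text
clock: 21.7
tool_pos: [0.4723, -0.3314, 0.0253]
eef_rot: [2.386, -2.043, -0.0]
force: [0.3, -0.5, -0.5]
finger_gap: 0.53
grip_force: 0.0
```

{"api": "arm_command", "payload": {"rotation": [[0, 0, 0], [0, 0, 0], [0, 0, 0], [0, 0, 0], [0, 0, 0], [0, 0, 0]], "slide": [[0, 0, 0], [0, 0, 0], [0, 0, 0], [0, 0, 0], [0, 0, 0], [0, 0, 0]], "grip": [10, 10, 10, 10, 10, 10], "newtons": 20}}

```text
clock: 22.3
tool_pos: [0.4723, -0.3315, 0.0254]
eef_rot: [-2.382, 2.048, 0.0]
force: [-0.7, -0.1, 0.1]
finger_gap: 0.224
grip_force: 20.3
```

{"api": "arm_command", "payload": {"rotation": [[0, 0, 0], [0, 0, 0], [0, 0, 0], [0, 0, 0], [0, 0, 0], [0, 0, 0], [0, 0, 0], [0, 0, 0], [0, 0, 0], [0, 0, 0], [0, 0, 0]], "slide": [[0, 0, 0], [0, 0, 0], [0, 0, -0.02], [0, 0, -0.06], [0, 0, -0.1], [0, 0, -0.12], [0, 0, -0.12], [0, 0, -0.12], [0, 0, -0.1], [0, 0, -0.03], [0, 0, 0]], "grip": [10, 10, 10, 10, 10, 10, 10, 10, 10, 10, 10], "newtons": 100}}

```text
clock: 23.4
tool_pos: [0.4728, -0.3318, 0.1606]
eef_rot: [-2.381, 2.048, -0.003]
force: [-0.0, -0.3, -1.2]
finger_gap: 0.19
grip_force: 97.8
```

```bash
python3 - <<'E'
from h import *
r=readout.sense();print(r['finger_gap']*85.4,r['grip_force'],r['force'])
plan([.550,-.032,.159],-81.4)
E
```

```text
16.249782257430756 97.84438490867615 [-0.0425 -0.3275 -1.1833]
t 23.4 pos [ 0.4728 -0.3318  0.1606] rot units [-0.0005 -0.0004 -0.    ] slide after turn [-1.4246 -0.6057  0.008 ] slide now [-1.4246 -0.6056  0.0072]
```

{"api": "arm_command", "payload": {"rotation": [[0, 0, 0], [0, 0, 0], [0, 0, 0], [0, 0, 0], [0, 0, 0], [0, 0, 0], [0, 0, 0], [0, 0, 0], [0, 0, 0], [0, 0, 0], [0, 0, 0], [0, 0, 0], [0, 0, 0], [0, 0, 0], [0, 0, 0], [0, 0, 0], [0, 0, 0], [0, 0, 0]], "slide": [[-0.08, -0.034, 0], [-0.122, -0.052, 0], [-0.122, -0.052, 0], [-0.122, -0.052, 0], [-0.122, -0.052, 0], [-0.122, -0.052, 0], [-0.122, -0.052, 0], [-0.122, -0.052, 0], [-0.122, -0.052, 0], [-0.122, -0.052, 0], [-0.122, -0.052, 0], [-0.085, -0.036, 0], [-0.04, -0.016, 0], [0, 0, 0.1], [0, 0, 0.12], [0, 0, 0.1], [0, 0, 0.05], [0, 0, 0]], "grip": [10, 10, 10, 10, 10, 10, 10, 10, 10, 10, 10, 10, 10, 10, 10, 10, 10, 10]}}

```text
clock: 25.2
tool_pos: [0.5478, -0.0315, 0.0831]
eef_rot: [2.38, -2.047, -0.005]
force: [0.3, -1.4, -1.0]
finger_gap: 0.193
grip_force: 97.9
```

```bash
python3 - <<'E'
from h import *
r=readout.sense();print(r['tool_pos'],r['force'])
plan([.550,-.032,.083],-81.4)
a=snap("scene");np.save("pics/scene6.npy",a,allow_pickle=True)
p=r['tool_pos'];k=7.5;im=cv2.resize(a['image'][165:225,250:330],None,fx=k,fy=k,interpolation=cv2.INTER_CUBIC)
J=np.radians(8.6);U=np.array([-np.sin(J),np.cos(J),0]);H=np.array([.5335,.0769,.03]);al=.08
Hl=H+.11*(-np.cos(al)*U+[0,0,np.sin(al)])+.01*(np.sin(al)*U+[0,0,np.cos(al)])
for P,c in(([p[0],p[1],p[2]-.0184],(0,0,255)),([p[0],p[1],p[2]-.0184+.038],(0,255,255)),([.55,-.032,.03],(0,255,0)),(Hl,(255,255,0))):
    q=proj(a,[P])[0];print(q);cv2.circle(im,tuple(int(v) for v in (q-[250,165]+.5)*k),2,c,-1)
cv2.imwrite("pics/pin.png",im)
E
```

```text
[ 0.5478 -0.0315  0.0831] [ 0.2767 -1.3939 -1.0444]
t 25.2 pos [ 0.5478 -0.0315  0.0831] rot units [0.0014 0.0003 0.    ] slide after turn [ 0.0039 -0.0106  0.0006] slide now [ 0.0039 -0.0106  0.0005]
[283.4571 190.5791]
[283.7943 179.0143]
[282.4261 201.06  ]
[283.0341 195.8685]
```

View pics/pin.png

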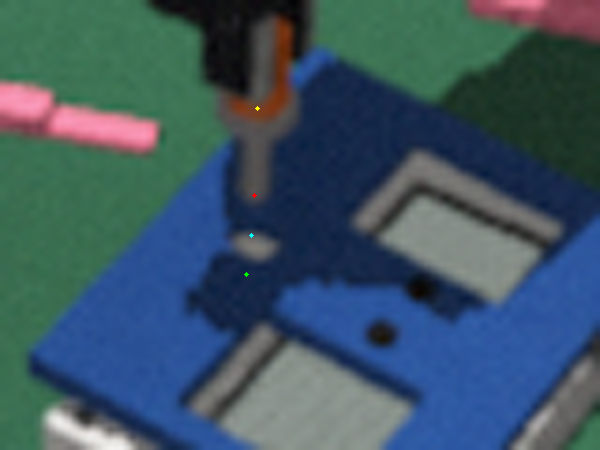

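The pin is upright with its tip at (254,198), just above the lid hole at about (255,246), and the base hole should be at (246,274). I line up and go down with force checks.

{"api": "arm_command", "payload": {"rotation": [[0, 0, 0], [0, 0, 0], [0, 0, 0], [0, 0, 0], [0, 0, 0], [0, 0, 0]], "slide": [[0.004, -0.0105, 0], [0, 0, 0.04], [0, 0, 0.05], [0, 0, 0.04], [0, 0, 0.025], [0, 0, 0]], "grip": [10, 10, 10, 10, 10, 10]}}

```text
clock: 25.85
tool_pos: [0.5509, -0.0321, 0.0532]
eef_rot: [2.381, -2.048, -0.002]
force: [0.2, -0.7, -1.0]
finger_gap: 0.191
grip_force: 97.9
```

{"api": "arm_command", "payload": {"rotation": [[0, 0, 0], [0, 0, 0], [0, 0, 0], [0, 0, 0]], "slide": [[0, 0, 0.015], [0, 0, 0.01], [0, 0, 0], [0, 0, 0]], "grip": [10, 10, 10, 10]}}

```text
clock: 26.25
tool_pos: [0.5519, -0.0321, 0.0496]
eef_rot: [-2.381, 2.049, -0.0]
force: [-0.5, -0.3, 0.3]
finger_gap: 0.19
grip_force: 97.9
```

{"api": "arm_command", "payload": {"rotation": [[0, 0, 0], [0, 0, 0], [0, 0, 0], [0, 0, 0], [0, 0, 0]], "slide": [[-0.002, 0.009, 0], [0, 0, 0], [0, 0, 0.01], [0, 0, 0.01], [0, 0, 0]], "grip": [10, 10, 10, 10, 10]}}

```text
clock: 26.75
tool_pos: [0.5497, -0.0319, 0.045]
eef_rot: [2.381, -2.048, -0.001]
force: [-0.8, 0.4, -0.7]
finger_gap: 0.189
grip_force: 97.9
```

```bash
python3 - <<'E'
from h import *
r=readout.sense();print(r['tool_pos'],r['force'],r['torque'],r['finger_gap']*85.4)
E
```

```text
[ 0.5497 -0.0319  0.045 ] [-0.8075  0.3747 -0.6953] [-0.0185  0.0456  0.019 ] 16.1772204187251
```

{"api": "arm_command", "payload": {"rotation": [[0, 0, 0], [0, 0, 0], [0, 0, 0], [0, 0, 0]], "slide": [[0, 0, 0.015], [0, 0, 0.015], [0, 0, 0.01], [0, 0, 0]], "grip": [10, 10, 10, 10]}}

```text
clock: 27.15
tool_pos: [0.5496, -0.0319, 0.0369]
eef_rot: [2.381, -2.048, -0.001]
force: [0.2, 0.2, -0.6]
finger_gap: 0.192
grip_force: 97.9
```

{"api": "arm_command", "payload": {"rotation": [[0, 0, 0], [0, 0, 0], [0, 0, 0], [0, 0, 0]], "slide": [[0, 0, 0.015], [0, 0, 0.015], [0, 0, 0], [0, 0, 0]], "grip": [10, 10, 10, 10]}}

```text
clock: 27.55
tool_pos: [0.5498, -0.032, 0.0313]
eef_rot: [2.382, -2.049, -0.0]
force: [-0.5, -0.4, -0.5]
finger_gap: 0.191
grip_force: 98.0
```

{"api": "arm_command", "payload": {"rotation": [[0, 0, 0], [0, 0, 0], [0, 0, 0], [0, 0, 0]], "slide": [[0, 0, 0.015], [0, 0, 0.015], [0, 0, 0], [0, 0, 0]], "grip": [10, 10, 10, 10]}}

```text
clock: 27.95
tool_pos: [0.5499, -0.0322, 0.0258]
eef_rot: [2.382, -2.049, 0.0]
force: [-3.6, -0.1, 5.7]
finger_gap: 0.191
grip_force: 98.8
```

{"api": "arm_command", "payload": {"rotation": [[0, 0, 0], [0, 0, 0], [0, 0, 0], [0, 0, 0]], "slide": [[0, 0, 0.01], [0, 0, 0.01], [0, 0, 0], [0, 0, 0]], "grip": [10, 10, 10, 10]}}

```text
clock: 28.35
tool_pos: [0.5499, -0.0323, 0.0219]
eef_rot: [2.381, -2.049, 0.0]
force: [-3.0, -0.7, 6.2]
finger_gap: 0.19
grip_force: 98.9
```

{"api": "arm_command", "payload": {"rotation": [[0, 0, 0], [0, 0, 0], [0, 0, 0]], "slide": [[0, 0.003, 0.01], [0, 0, 0], [0, 0, 0]], "grip": [10, 10, 10]}}

```text
clock: 28.65
tool_pos: [0.55, -0.0324, 0.0206]
eef_rot: [-2.381, 2.049, -0.002]
force: [-4.1, -1.5, 10.3]
finger_gap: 0.191
grip_force: 99.4
```

{"api": "arm_command", "payload": {"rotation": [[0, 0, 0], [0, 0, 0], [0, 0, 0]], "slide": [[0, 0, 0.005], [0, 0, 0], [0, 0, 0]], "grip": [10, 10, 10]}}

```text
clock: 28.95
tool_pos: [0.5501, -0.0324, 0.0205]
eef_rot: [-2.381, 2.048, -0.003]
force: [-7.8, -0.5, 19.2]
finger_gap: 0.188
grip_force: 100.3
```

{"api": "arm_command", "payload": {"rotation": [[0, 0, 0], [0, 0, 0], [0, 0, 0], [0, 0, 0]], "slide": [[0, 0.004, 0.002], [0, 0, 0], [0, 0, 0], [0, 0, 0]], "grip": [10, 10, 10, 10]}}

```text
clock: 29.35
tool_pos: [0.5501, -0.0324, 0.0205]
eef_rot: [-2.38, 2.048, -0.004]
force: [-5.1, -1.2, 19.1]
finger_gap: 0.19
grip_force: 100.2
```

```bash
python3 - <<'E'
from h import *
a=snap("scene");r=readout.sense();print(r['tool_pos'],r['force'],r['finger_gap'],r['joint_velocities'])
J=np.radians(8.6);X=np.array([np.cos(J),np.sin(J),0]);U=np.array([-np.sin(J),np.cos(J),0]);H=np.array([.5335,.0769,.03])
S5=np.load("pics/scene5.npy",allow_pickle=True).item()
for s in(S5,a):
    m=cv2.inRange(cv2.cvtColor(s['image'],cv2.COLOR_BGR2HSV),np.array((100,90,20)),np.array((130,255,255)));k=np.zeros_like(m);k[150:250,245:350]=m[150:250,245:350]
    c=cv2.convexHull(max(cv2.findContours(k,0,2)[0],key=cv2.contourArea));print(cv2.approxPolyDP(c,1.2,True).reshape(-1,2).tolist())
    g=s['image'][200:226].astype(int)
    for col in(262,270):print(col,[''.join('B' if p[0]>p[1]+25 else('W' if p.min()>120 else('g' if p[1]>p[2]+15 else '.')) for p in g[:,col])])
E
```

```text
[ 0.5501 -0.0324  0.0205] [-4.664  -0.3494 20.1041] 0.1909298091377324 [ 0.0005  0.0021  0.0001  0.001  -0.0002  0.0001  0.0007]
[[291, 171], [339, 196], [303, 242], [254, 214], [254, 211]]
262 ['gggBBBBBBBBBBBBBBBB...WWWW']
270 ['BBBBBBBBBBBBBBBBBBBBBBBB..']
[[292, 175], [338, 195], [337, 199], [303, 242], [254, 217], [254, 214]]
262 ['ggggggBBBBBBBBBBBBBBBBWWWW']
270 ['BBBBBBBBBBBBBBBBBBBBBBBBBB']
```

```bash
python3 -c "
from rig import workorder
print(workorder.job_done())"
```

```text
the job is handed in; nothing more can be done
None
```

The job is handed in: the yellow pry bar lies flat in the blue tray, the lid is shut, and the arm is still holding the pin fully home, pushing down with about 20 N (the lid needs about 9 N).

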